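# Load a wood block into the smoker's wood hopper

## Robot

A 7-joint arm with a two-finger parallel gripper is mounted at the origin on the work surface. World frame = base frame: x ahead of the robot, y to its left, z up, the work surface at z = 0. Lengths are in m, angles in rad, forces in N, time in s.
With the tool pointing down it reaches from about 0.35 to 0.9 m from the base axis. Payload 8.1 kg.
Tool frame: the origin (TCP) lies midway between the tips of the shut fingers; the grasp point (between the pads) lies 19 mm behind it (arm.hold_point_z is the distance from the TCP to the grasp point, in m); z points along the fingers, y is the direction in which the jaws open and shut (so a half turn about z gives the same grasp; the last joint's range is limited). The gripper opens to 92 mm and grips with 3 to 60 N. Pads are 19 mm wide; open, the fingers measure 130 mm over their backs; the gripper's body (75 mm by 190 mm) begins 47 mm behind the grasp point.
Start: joints at [1.245, 0.434, 0.025, 1.573, -0.012, 1.134, -0.075], TCP at [0.138, -0.61, 0.227] pointing down, gripper open.
Joint ranges: [-2.62, 2.62], [-0.44, 2.09], [-1.27, 1.32], [0.08, 2.57], [-1.32, 4.46], [0.12, 2], [-2.74, 2.74]. Speed limits (rad/s): [2.22, 2.22, 3.01, 3.01, 3.14, 3.14, 3.14].

## Interface

Orientations are given as a rotation vector (axis times angle).
In Python, from cell import arm gives the robot as it stands.
- The arm moves only by the shell command python3 -m pendant 'ROWS' [FORCE]. ROWS is JSON, a list of rows, each a list of 3 entries, a list of its own where there are three numbers: the shift along the tool's x, y, z in m, then the turn, a rotation vector about the tool's x, y, z in degrees, then the finger opening in m, from 0 to 0.0918. A call has 1 to 10 rows; each row shifts and turns the commanded pose from where the row before left it, along the tool's axes as they then stand; what a row does not reach is not made up. A row lasts 1/8 s, in which the tool goes at most 62.5 mm and 10.7 degrees, less where a joint would pass 70% of its speed; a pose out of reach is approached as far as the arm can. A call with a gripper value outside its range is refused whole. The fingers move at their own pace and stop on an object; FORCE is the grip in N (left out, the last holds). Time passes only in rows, so rows that do not move let the fingers close. It gives the time, the measured TCP pose, the force and the opening at its end, in the units of the state.
- arm.observe(): the state, without advancing time (a new reading comes with each control period).
- arm.get_image(name): name is "side" or "top"; returns (picture, depth): 420x560x3 uint8, red, green, blue; 420x560 float32, m along the optical axis (not along the pixel's ray), 0 where there is no reading.
- arm.camera_params(name): a dict with "fovy" (degrees; the focal length in pixels is half the picture's height over the tangent of half this angle, whatever the lens; pixels are square), "cx", "cy" (the principal point, pixels), "k1" (the pictures are not rectified: a ray, as slopes to the right and down, at radius r is drawn at 1 + k1 r^2 times it, then the intrinsics apply), "rvec" (rotation vector, rad) and "tvec" (3), from world to camera coordinates, as OpenCV has them. Camera axes: x right, y down, z forward; pixel columns grow to the right and rows downward; lengths in m; the calibration is good to about 2 mm. A picture is of the moment at which its call begins. camera_params takes no time and is no camera call.
- arm.sign_off(): hands the job in, once; it reports no verdict.
Trained networks look in the newest picture that a camera, given by its name, has taken for a name from the list of things; names that differ only in an ending like _2 or _b are one class to them, and where a whole thing is asked for, a point or a joint stands for the part that bears it (a point fixed in the world has none). Each returns a list of dicts, best first, with "conf" (0 to 1); they miss things now and then, are a little off and sometimes report something else, mostly with a low value. They report only what shows in the picture. A call takes as long as a camera call. They do not tell look-alikes from the thing itself.
- arm.look_for(camera, label): "rect" ([centre column, centre row, width, height] in pixels, round what is visible of it).
- arm.masks_of(camera, label): "pixels" (420x560 bool, what is visible of it) and "rect" ([centre column, centre row, width, height] in pixels, round what is visible of it).
The state is a dict: "clock": time; "joints": joint angles; "dq": joint speeds; "joint_efforts": joint torques, N m; "position": TCP position; "ee_rot": TCP orientation; "force": force on the tool from outside, world axes, zero at the start; "ft_torque": the same for the moment, N m; "width": opening from 0.0 (shut) to 1.0 (fully open).
Only numpy, scipy, OpenCV 4.12 (cv2) and the standard library are available. Lean on these libraries where they do the work, as an engineer would, in place of code of your own. Each camera call takes 0.05 s, during which the arm holds its last target.

## Task

Load the wood block that lies on the feed shelf into the smoker's wood hopper: press the lever plate down with one fingertip so that the spring flap swings fully open, keep it held down, and with the other fingertip push the block along the shelf under the open flap until it drops over the sill into the hopper; then let go so that the flap springs shut. Do not lift the block, do not shove the flap open with the block or let the flap down on it, and leave the other things on the counter where they are.

Things in the scene. Friction and masses are not known exactly. Their poses are not given: they have to be found in the camera images.
- hopper: Steel wood hopper with feed shelf, fixed on the counter; place and yaw vary. Origin on the counter (z = 0) straight under the flap's hinge; x points into the hopper, away from the robot, y left, z up. Box: side walls y = +-36 to +-40 mm, x = -21 to 170 mm, 136 mm high; open wire grille on top from x = 12 mm on; floor 6 mm above the counter. All mm below are in this frame.
- sill (a point): Middle of the sill: end of the feed shelf at x = -15 mm, on its top (z = 70 mm). The level shelf runs from here back to x = -190 mm, with guide rails 8 mm above it, inner faces y = +-30, outer +-34 mm. Beyond the sill is an open drop to the hopper floor.
- flap (a joint): Opening angle of the flap, rad: 0 shut, hanging straight down across the mouth; 1.15 end stop, fully open. The lever is fixed to it and turns with it. Swings into the hopper and up; a spring closes it (0.10 N m shut, 0.21 N m at 1.1 rad).
- hinge (a point): Middle of the flap's hinge line, along y at x = 0, z = 130 mm. The flap is a steel plate 64 mm wide, 56 mm long, hanging from it. At 1.1 rad its lower edge is 35 mm above shelf level, so the 26 mm high block passes under; below about 0.95 rad it does not.
- plate_end (a point): Middle of the lever plate's free end, on its pressing face. The lever, left of the hopper, is one piece with the flap: steel plate 90 x 40 x 4 mm, y = 46 to 86 mm. Flap shut: its face rises from x = -50, z = 127 to this end at x = -91, z = 207 mm. At 1.1 rad it is level, face at z = 84, x = -20 to -110 mm: a fingertip can slide along it in x while holding it. Needs 2 N here, 4 to 7 N near the hinge.
- block: Plain hardwood block to be loaded, 60 mm long (x), 44 mm wide (y), 26 mm high, about 55 g, lying lengthwise on the feed shelf between the rails in front of the flap. Origin at the centre of its underside, z up. At the start its centre lies 60 to 115 mm in front of the flap.
- spare: Bystander: a spare wood block of the same size, lying on the counter to the right of the hopper; origin at its underside centre. Leave it alone.
- jar: Bystander: amber glass spice jar, 60 mm across, 120 mm high, on the right; origin at its underside centre.
- bowl: Bystander: steel bowl, 110 mm across, 50 mm high, on the left; origin at its underside centre.
Not all that is in view belongs to the job. What is shaped like the block but purple or yellow is not meant.

How it is judged:
By the outcome, as a careful person would: the job done as asked, in the order asked, and still so for the second after the job is handed in, with the robot touching nothing.
It also fails if it takes over 54 s, if anything falls off the work surface, if the arm or the gripper's body presses on something with over 40 N, if the wrist force passes 120 N, or if a joint passes its speed limit or range.

## Working session

There is one attempt and no reset: what is moved stays moved. The work goes in short steps, Python scripts to look and compute and a shell command to move; the robot and the scene stay as the last step left them, time stands still between calls to the robot, and variables do not carry over. Pictures are saved under pics/ and viewed, and the job is handed in when it is done.

```bash
ls; mkdir -p pics
cat > h.py <<'E'
import numpy as np,cv2
from cell import arm
from scipy.spatial.transform import Rotation as R
def cam(n):
    p=arm.camera_params(n); f=210/np.tan(np.radians(p['fovy'])/2)
    return p,f,R.from_rotvec(p['rvec']).as_matrix(),np.array(p['tvec'])
def world(n,u,v,d):
    p,f,Rm,t=cam(n)
    x=(np.asarray(u,float)-p['cx'])/f;y=(np.asarray(v,float)-p['cy'])/f
    xu,yu=x.copy(),y.copy()
    for _ in range(20):
        s=1+p['k1']*(xu**2+yu**2); xu=x/s;yu=y/s
    c=np.stack([xu*d,yu*d,d*np.ones_like(xu)],-1)
    return (c-t)@Rm
def pix(n,P):
    p,f,Rm,t=cam(n); c=np.atleast_2d(P)@Rm.T+t
    x=c[:,0]/c[:,2];y=c[:,1]/c[:,2];s=1+p['k1']*(x*x+y*y)
    return np.stack([x*s*f+p['cx'],y*s*f+p['cy']],-1)
E
python3 - <<'E'
from h import *
for n in('side','top'):
    im,d=arm.get_image(n); cv2.imwrite(f'pics/{n}0.png',im[...,::-1]); np.savez(f'{n}0.npz',im=im,d=d)
    p=arm.camera_params(n); print(n,p, 'campos',-cam(n)[2].T@cam(n)[3])
print(arm.observe())
E
```

```text
pics
side {'fovy': 47.72838648808248, 'cx': 277.51004213717096, 'cy': 204.12320950068263, 'k1': -0.012236118062221074, 'rvec': array([ 0.85287435, -2.464652  ,  1.19598492]), 'tvec': array([0.46419809, 0.36389798, 0.93816223])} campos [0.06314639 0.69252511 0.86282761]
top {'fovy': 53.934877682678334, 'cx': 287.12618187159984, 'cy': 211.64333255941037, 'k1': -0.1105840170735008, 'rvec': array([ 2.11814347, -2.14081977,  0.18335408]), 'tvec': array([0.00635608, 0.58998556, 1.20186992])} campos [ 0.37312374 -0.00146104  1.28584261]
{'clock': 0.1, 'joints': array([ 1.2453872 ,  0.43516954,  0.02495905,  1.57400443, -0.01159762,
        1.13402276, -0.07509597]), 'dq': array([-0.00058704, -0.00159131, -0.00091292, -0.00176554, -0.00122646,
       -0.00227182, -0.0002753 ]), 'joint_efforts': array([ 2.22389463e-03, -6.69139981e+01,  9.87248383e-01, -3.15146542e+01,
       -6.06644223e-02,  3.75473534e-02,  3.07494292e-05]), 'position': array([ 0.13795769, -0.60910313,  0.22601386]), 'ee_rot': array([-3.12070525e+00, -3.49025434e-01,  4.54500407e-04]), 'force': array([0.42981281, 0.69993314, 0.20171338]), 'ft_torque': array([-0.03938567, -0.05386414,  0.02244076]), 'width': 0.9977813687834162}
```

View pics/side0.png

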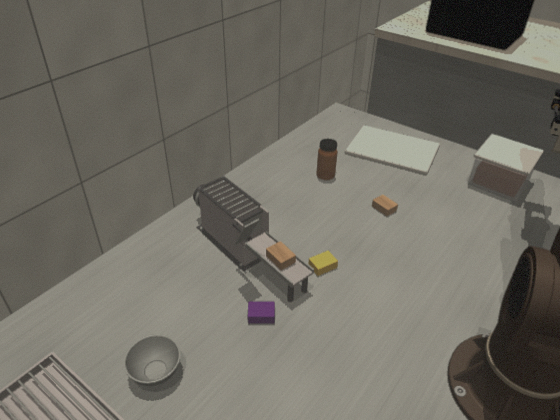

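View pics/top0.png

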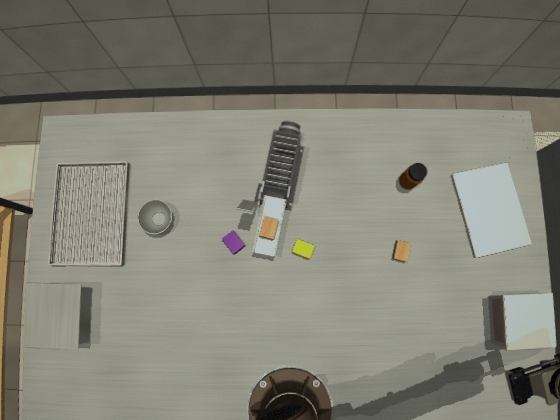

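Candidates for the block in the top view are the brown one on the shelf (269,228), the brown spare on the counter (402,251), the purple one (233,242) and the yellow one (303,249). I choose the brown one on the shelf and will check it in a close crop.

Run:
```python
from h import *
z=np.load('top0.npz');im,d=z['im'],z['d']
a=cv2.resize(im[110:270,210:330],None,fx=3.7,fy=3.7,interpolation=cv2.INTER_CUBIC)
z2=np.load('side0.npz');b=cv2.resize(z2['im'][165:305,185:345],(676,592),interpolation=cv2.INTER_CUBIC)
cv2.imwrite('pics/c_top.png',a[...,::-1]);cv2.imwrite('pics/c_side.png',b[...,::-1])
V,U=np.mgrid[0:420,0:560]
W=world('top',U,V,d)
sel=(U>210)&(U<330)&(V>110)&(V<270)&(d>0)
Z=W[...,2]
print('counter z',np.median(Z[300:340,150:230]))
# heights hist
h,e=np.histogram(Z[sel],bins=np.arange(-.01,.25,.01));print(list(zip(e.round(2),h)))
s=sel&(Z>.055)&(Z<.083);P=W[s]
print('shelf',P.min(0),P.max(0),np.median(P[:,2]))
r=cv2.minAreaRect((P[:,:2]*1000).astype(np.float32));print(r)
hsv=cv2.cvtColor(im,cv2.COLOR_RGB2HSV)
m=sel&(U>255)&(U<282)&(V>214)&(V<242)&(hsv[...,1]>90)&(Z>.085)
P=W[m];print('block',m.sum(),P.mean(0),cv2.minAreaRect((P[:,:2]*1000).astype(np.float32)))
s=sel&(Z>.12)&(Z<.145);P=W[s];print('grille',s.sum(),cv2.minAreaRect((P[:,:2]*1000).astype(np.float32)))
s=sel&(Z>.15);P=W[s];print('lever',s.sum(),P.min(0),P.max(0))
```

```text
counter z 1.5271060621108634e-05
[(np.float64(-0.01), np.int64(7025)), (np.float64(0.0), np.int64(8169)), (np.float64(0.01), np.int64(124)), (np.float64(0.02), np.int64(568)), (np.float64(0.03), np.int64(59)), (np.float64(0.04), np.int64(32)), (np.float64(0.05), np.int64(38)), (np.float64(0.06), np.int64(464)), (np.float64(0.07), np.int64(661)), (np.float64(0.08), np.int64(133)), (np.float64(0.09), np.int64(456)), (np.float64(0.1), np.int64(95)), (np.float64(0.11), np.int64(63)), (np.float64(0.12), np.int64(38)), (np.float64(0.13), np.int64(700)), (np.float64(0.14), np.int64(95)), (np.float64(0.15), np.int64(15)), (np.float64(0.16), np.int64(20)), (np.float64(0.17), np.int64(19)), (np.float64(0.18), np.int64(15)), (np.float64(0.19), np.int64(21)), (np.float64(0.2), np.int64(30)), (np.float64(0.21), np.int64(2)), (np.float64(0.22), np.int64(0)), (np.float64(0.23), np.int64(0))]
shelf [ 0.45511578 -0.04285782  0.05510222] [0.85841185 0.10135656 0.08288263] 0.07081666237979897
((660.291015625, 27.213729858398438), (77.63456726074219, 408.5577697753906), 77.76846313476562)
block 294 [0.53613645 0.05474188 0.09580303] ((536.7184448242188, 54.881839752197266), (42.45785903930664, 58.824951171875), 75.32965850830078)
grille 822 ((699.9108276367188, 25.145530700683594), (114.9474868774414, 248.17279052734375), 67.29408264160156)
lever 122 [0.56540151 0.08967655 0.15016649] [0.60147312 0.13375651 0.21072133]
```

Run:
```python
from h import *
arm.get_image('top')
for l in('hopper','block','plate_end','flap'):
    for r in arm.look_for('top',l)[:4]: print(l,r)
```

```text
hopper {'rect': [270.9, 189.6, 65.3, 131.7], 'conf': 0.62}
block {'rect': [268.8, 227.9, 18.5, 23.9], 'conf': 0.77}
block {'rect': [233.1, 241.6, 21.9, 22.1], 'conf': 0.64}
block {'rect': [301.3, 250.0, 22.2, 18.3], 'conf': 0.59}
plate_end {'rect': [264.4, 199.1, 47.9, 26.2], 'conf': 0.78}
```

View pics/c_top.png

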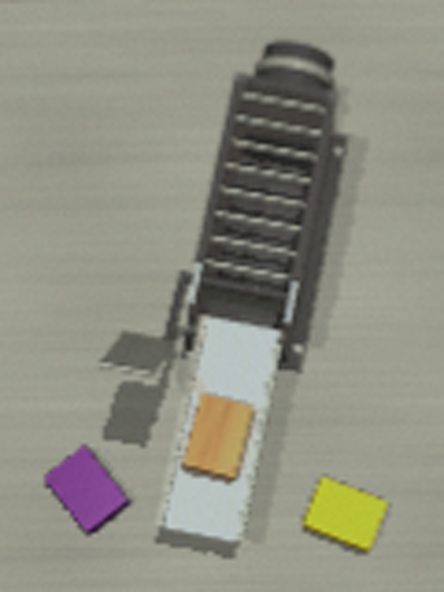

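View pics/c_side.png

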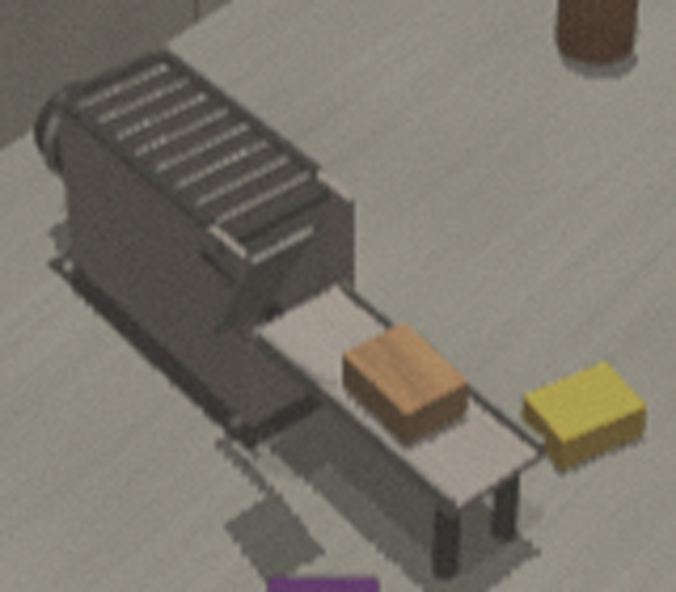

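```bash
cat > fit.py <<'E'
from h import *
z=np.load('top0.npz');im,d=z['im'],z['d']
V,U=np.mgrid[0:420,0:560]
def shelf_rect():
    out=[]
    hsv=cv2.cvtColor(im,cv2.COLOR_RGB2HSV)
    m=((U>245)&(U<292)&(V>190)&(V<262)&((hsv[...,2]>175)&(hsv[...,1]<60)|((hsv[...,1]>90)&(V>212)&(V<244)&(U>255)&(U<282)))).astype(np.uint8)
    n,l,s,c=cv2.connectedComponentsWithStats(m,connectivity=4)
    k=1+np.argmax(s[1:,4]); return l==k
if __name__=='__main__':
    m=shelf_rect(); o=im.copy(); o[m]=[255,0,0]
    cv2.imwrite('pics/shelfmask.png',cv2.resize(o[180:280,220:320],(600,600),interpolation=cv2.INTER_NEAREST)[...,::-1])
    # intersect with plane z=.07
    p,f,Rm,t=cam('top')
    c=-Rm.T@t
    a=world('top',U[m],V[m],1.0); dirs=a-c; P=c+dirs*((.07-c[2])/dirs[:,2])[:,None]
    print(m.sum(),cv2.minAreaRect((P[:,:2]*1000).astype(np.float32)))
    W=world('top',U,V,d);Z=W[...,2]
    s=(U>210)&(U<330)&(V>110)&(V<270)&(Z>.132)&(Z<.14);Q=W[s]
    for i in range(3):
        C=np.cov(Q[:,:2].T);w,v=np.linalg.eigh(C);ax=v[:,1]*np.sign(v[0,1]);n=np.array([-ax[1],ax[0]])
        mm=Q[:,:2].mean(0);q=(Q[:,:2]-mm)@n; Q=Q[abs(q)<.045]
    print('box axis',np.degrees(np.arctan2(ax[1],ax[0])),mm,len(Q),((Q[:,:2]-mm)@ax).min(),((Q[:,:2]-mm)@ax).max(),((Q[:,:2]-mm)@n).min(),((Q[:,:2]-mm)@n).max())
E
python3 fit.py
```

```text
723 ((569.1839599609375, 48.19010543823242), (64.53125762939453, 125.62312316894531), 78.1795654296875)
box axis -26.656631122894524 [0.72279181 0.02215695] 536 -0.14236352394609075 0.10352494389789017 -0.0449388190069549 0.04499100093956569
```

View pics/shelfmask.png

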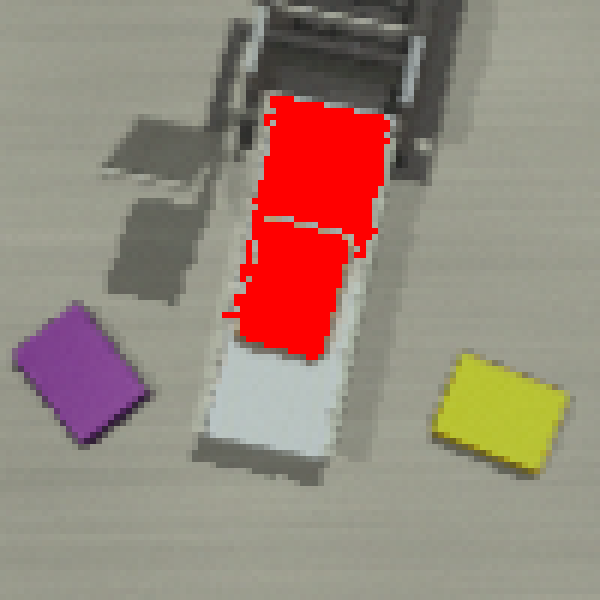

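```bash
cat >> fit.py <<'E'
def H(x0,y0,yaw,P):
    P=np.atleast_2d(P)/1000.; c,s=np.cos(yaw),np.sin(yaw)
    return np.stack([x0+c*P[:,0]-s*P[:,1],y0+s*P[:,0]+c*P[:,1],P[:,2]],-1)
E
cat > fit2.py <<'E'
from fit import *
from scipy.optimize import minimize,differential_evolution
S={n:np.load(n+'0.npz') for n in('top','side')}
g={n:cv2.GaussianBlur(cv2.cvtColor(S[n]['im'],cv2.COLOR_RGB2GRAY).astype(np.float32),(0,0),.6) for n in S}
def samp(n,w):
    q=pix(n,w).astype(np.float32);return cv2.remap(g[n],q[None,:,0],q[None,:,1],cv2.INTER_LINEAR)[0]
xs=np.arange(-186,-18,3.)
def line(y,z): return np.stack([xs,0*xs+y,0*xs+z],-1)
ys=np.arange(-27,28,3.)
def end(x,z): return np.stack([0*ys+x,ys,0*ys+z],-1)
def cost(q,names=('top',)):
    x,y,a=q;c=0
    for n in names:
        for s in(1,-1):
            c-=np.abs(samp(n,H(x,y,a,line(s*27.5,70)))-samp(n,H(x,y,a,line(s*37,75)))).mean()*0+ (samp(n,H(x,y,a,line(s*26.5,70)))-samp(n,H(x,y,a,line(s*38,74)))).mean()
        c-=(samp(n,H(x,y,a,end(-187,70)))-samp(n,H(x,y,a,end(-193,70)))).mean()
        c-=(samp(n,H(x,y,a,end(-18,70)))-samp(n,H(x,y,a,end(-12,70)))).mean()
    return c
for names in(('top',),('side',),('top','side')):
    r=differential_evolution(cost,[(.62,.70),(.0,.07),(-.35,-.05)],args=(names,),seed=1,tol=1e-6)
    print(names,r.x,np.degrees(r.x[2]),r.fun)
x,y,a=r.x;np.save('pose.npy',r.x)
for n,(u0,v0,w,h,k) in {'top':(210,110,130,160,3.7),'side':(185,165,160,140,4.2)}.items():
    o=cv2.resize(S[n]['im'][v0:v0+h,u0:u0+w],None,fx=k,fy=k,interpolation=cv2.INTER_CUBIC)
    def poly(P,col):
        q=((pix(n,H(x,y,a,P))-[u0,v0]+.5)*k).astype(np.int32);cv2.polylines(o,[q],True,col,1)
    poly([[-190,30,70],[-15,30,70],[-15,-30,70],[-190,-30,70]],(255,0,0))
    poly([[-190,34,78],[-15,34,78],[-15,-34,78],[-190,-34,78]],(255,255,0))
    poly([[-21,40,136],[170,40,136],[170,-40,136],[-21,-40,136]],(0,255,0))
    poly([[-50,46,127],[-91,46,207],[-91,86,207],[-50,86,127]],(0,0,255))
    cv2.imwrite(f'pics/ov_{n}.png',o[...,::-1])
V,U=np.mgrid[0:420,0:560]
for n in S:
    hsv=cv2.cvtColor(S[n]['im'],cv2.COLOR_RGB2HSV);d=S[n]['d']
    W=world(n,U,V,d);c,s=np.cos(a),np.sin(a);L=(W-[x,y,0])@np.array([[c,-s,0],[s,c,0],[0,0,1]])*1000
    m=(L[...,0]>-190)&(L[...,0]<-20)&(abs(L[...,1])<30)&(L[...,2]>89)&(L[...,2]<103)
    P=L[m].astype(np.float32);print(n,'block local',m.sum(),P.mean(0),cv2.minAreaRect(P[:,:2]))
    m=(L[...,0]>-150)&(L[...,0]<-30)&(L[...,1]>35)&(L[...,1]<100)&(L[...,2]>140)&(L[...,2]<230)
    P=L[m];print('lever',m.sum(),np.percentile(P,[3,50,97],axis=0).round(0).tolist())
E
python3 fit2.py
```

```text
Traceback (most recent call last):
  File "fit2.py", line 20, in <module>
    r=differential_evolution(cost,[(.62,.70),(.0,.07),(-.35,-.05)],args=(names,),seed=1,tol=1e-6)
  File "fit2.py", line 17, in cost
    c-=(samp(n,H(x,y,a,end(-18,70)))-samp(n,H(x,y,a,end(-12,70)))).mean()
        ~~~~^^^^^^^^^^^^^^^^^^^^^^^^
  File "fit2.py", line 6, in samp
    q=pix(n,w).astype(np.float32);return cv2.remap(g[n],q[None,:,0],q[None,:,1],cv2.INTER_LINEAR)[0]
      ~~~^^^^^
  File "h.py", line 16, in pix
    p,f,Rm,t=cam(n); c=np.atleast_2d(P)@Rm.T+t
             ~~~^^^
  File "h.py", line 5, in cam
    p=arm.camera_params(n); f=210/np.tan(np.radians(p['fovy'])/2)
ValueError: time passes only in moves, steps and waits
```

```bash
python3 - <<'E'
s=open('h.py').read()
s=s.replace("def cam(n):\n    p=arm.camera_params(n);","_C={}\ndef cam(n):\n    if n not in _C: _C[n]=_cam(n)\n    return _C[n]\ndef _cam(n):\n    p=arm.camera_params(n);")
open('h.py','w').write(s)
E
python3 fit2.py; python3 -c "
from cell import arm;print(arm.observe()['clock'])"
```

```text
('top',) [ 0.64699479  0.03255145 -0.20460913] -11.72323979951618 -256.20623779296875
('side',) [ 0.6460978  0.0350749 -0.1995375] -11.432656530981157 -165.66085815429688
('top', 'side') [ 0.64651242  0.0333095  -0.20507568] -11.74997078421033 -410.8669128417969
0.35Traceback (most recent call last):
  File "fit2.py", line 37, in <module>
    P=L[m].astype(np.float32);print(n,'block local',m.sum(),P.mean(0),cv2.minAreaRect(P[:,:2]))
                                                                      ~~~~~~~~~~~~~~~^^^^^^^^^
cv2.error: OpenCV(4.12.0) /io/opencv/modules/imgproc/src/convhull.cpp:143: error: (-215:Assertion failed) total >= 0 && (depth == CV_32F || depth == CV_32S) in function 'convexHull'
```

```bash
sed -i 's/cv2.minAreaRect(P\[:,:2\])/cv2.minAreaRect(P[:,:2].copy())/; s/^for names in.*/for names in(("top","side"),):/' fit2.py; python3 fit2.py
```

```text
('top', 'side') [ 0.64651242  0.0333095  -0.20507568] -11.74997078421033 -410.8669128417969
top block local 311 [-111.35389     -2.4495432   95.81312  ] ((-111.41741180419922, -2.1753292083740234), (44.190185546875, 59.710601806640625), 86.56808471679688)
lever 139 [[-92.0, 45.0, 143.0], [-76.0, 64.0, 180.0], [-57.0, 83.0, 208.0]]
side block local 379 [-114.95724     3.564097   93.636696] ((-112.9768295288086, 2.152708053588867), (45.45147705078125, 61.62230682373047), 86.38461303710938)
lever 188 [[-95.0, 50.0, 142.0], [-82.0, 71.0, 178.0], [-63.0, 88.0, 205.0]]
```

View pics/ov_top.png

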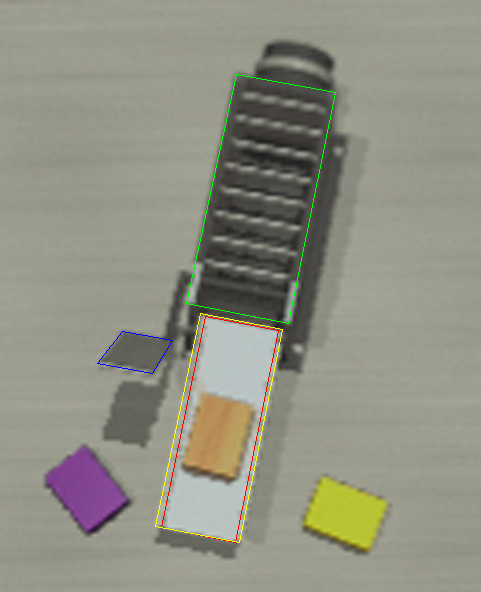

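View pics/ov_side.png

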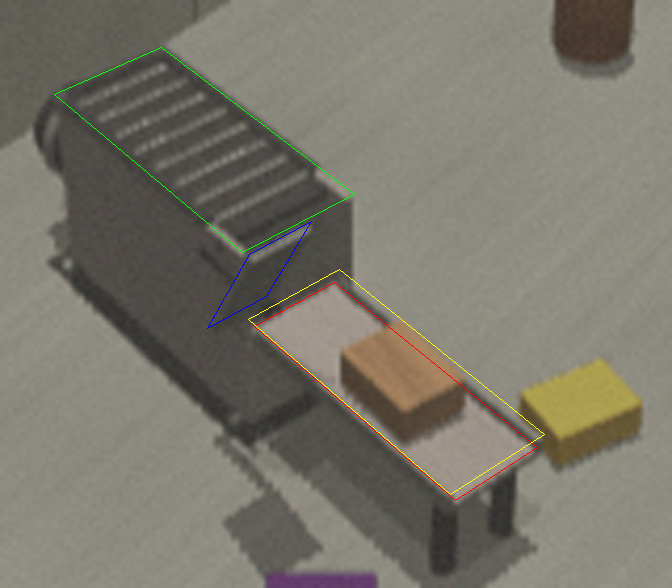

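The crop shows brown wood grain on the shelf, in front of the flap, so the block choice stands. The model overlays fit both views. The block centre is at about x=-112 mm in the hopper frame, with its rear face near -142.

My plan is to turn the tool about 45° so one finger presses the plate while the other sits behind the block. Then I slide forward and unwind the turn.

```bash
cat > plan.py <<'E'
from h import *
x0,y0,a0=np.load('pose.npy')
def state():
    o=arm.observe(); return np.array(o['position']),R.from_rotvec(o['ee_rot']),o
def rot_des(phi,flip):
    # tool z down, jaw axis (tool y) along hopper (sin phi, cos phi) (or opposite)
    a=a0+np.pi/2-phi+(np.pi if flip else 0)
    y=np.array([np.cos(a),np.sin(a),0]);z=np.array([0,0,-1.]);x=np.cross(y,z)
    return R.from_matrix(np.stack([x,y,z],1))
def wpos(l):
    c,s=np.cos(a0),np.sin(a0);l=np.array(l)/1000.
    return np.array([x0+c*l[0]-s*l[1],y0+s*l[0]+c*l[1],l[2]])
def loc(p):
    c,s=np.cos(a0),np.sin(a0);d=p-[x0,y0,0];return np.array([c*d[0]+s*d[1],-s*d[0]+c*d[1],d[2]])*1000
def phi_of(r,flip):
    y=r.as_matrix()[:,1]*(-1 if flip else 1); return np.degrees(a0+np.pi/2-np.arctan2(y[1],y[0]))
def show(flip):
    p,r,o=state(); print('t',o['clock'],'loc',loc(p).round(1),'phi',phi_of(r,flip).round(1),'F',np.round(o['force'],1),'w',round(o['width'],3),'tilt',np.degrees(np.arccos(-r.as_matrix()[2,2])).round(2), 'q7',o['joints'][6].round(2))
def path(cur_p,cur_r,wps,flip):
    # wps: (x,y,z,phi,n): n rows each, linear
    p,r=cur_p,cur_r
    for (x,y,z,ph,n) in wps:
        pt=wpos((x,y,z));rt=rot_des(np.radians(ph),flip);tot=(r.inv()*rt).as_rotvec()
        p1=p.copy();r1=r
        for i in range(n):
            rn=r*R.from_rotvec(tot*(i+1)/n);pn=p+(pt-p)*(i+1)/n
            sh=r1.inv().apply(pn-p1);tu=np.degrees((r1.inv()*rn).as_rotvec())
            print('[[%s],[%s],w]'%(','.join('%.4f'%v for v in sh),','.join('%.2f'%v for v in tu)))
            p1,r1=pn,rn
        p,r=pt,rt; print('--')
E
python3 - <<'E'
from plan import *
p,r,o=state()
for f in(0,1):
    show(f)
    rt=rot_des(np.radians(45.5),f);print(f,np.degrees((r.inv()*rt).as_rotvec()).round(1), np.degrees((r.inv()*rot_des(0,f)).as_rotvec()).round(1))
print(wpos((-105,33,320)), r.as_matrix().round(2).tolist())
E
```

```text
t 0.35 loc [-366.9 -732.9  226.5] phi 155.5 F [ 0.3  1.2 -0.4] w 1.001 tilt 0.02 q7 -0.08
0 [  -0.   -0. -110.] [  -0.    -0.  -155.5]
t 0.35 loc [-366.9 -732.9  226.5] phi -24.5 F [ 0.3  1.2 -0.4] w 1.001 tilt 0.02 q7 -0.08
1 [-0.  0. 70.] [-0.   0.  24.5]
[0.5504328  0.08700034 0.32      ] [[0.98, 0.22, -0.0], [0.22, -0.98, 0.0], [-0.0, -0.0, -1.0]]
```

Run:
```python
from plan import *
p,r,o=state()
pt=wpos((-105,33,330)); print(r.inv().apply(pt-p), r.inv().apply(pt-p)/14)
```

```text
[ 0.55603278 -0.58823106 -0.10329982] [ 0.03971663 -0.0420165  -0.00737856]
```

```bash
python3 -m pendant '[[[0,0,-0.052],[0,0,0],0.075],[[0,0,-0.052],[0,0,0],0.075],[[0.020,-0.020,0],[0,0,0],0.075],[[0.038,-0.040,0],[0,0,0],0.075],[[0.038,-0.040,0],[0,0,0],0.075],[[0.038,-0.040,0],[0,0,0],0.075]]'
```

```text
clock: 1.1
position: [0.2386, -0.4418, 0.3308]
ee_rot: [3.122, 0.349, 0.0]
force: [0.3, 0.0, 0.2]
width: 0.82
```

```bash
python3 -m pendant '[[[0.038,-0.041,0],[0,0,0],0.075],[[0.038,-0.041,0],[0,0,0],0.075],[[0.038,-0.041,0],[0,0,0],0.075],[[0.038,-0.041,0],[0,0,0],0.075],[[0.038,-0.041,0],[0,0,0],0.075],[[0.038,-0.041,0],[0,0,0],0.075],[[0.038,-0.041,0],[0,0,0],0.075],[[0.038,-0.041,0],[0,0,0],0.075],[[0.038,-0.041,0],[0,0,0],0.075],[[0.038,-0.041,0],[0,0,0],0.075]]'
python3 -m pendant '[[[0.040,-0.038,0],[0,0,0],0.075],[[0,0,0],[0,0,-10],0.075],[[0,0,0],[0,0,-10],0.075],[[0,0,0],[0,0,-10],0.075],[[0,0,0],[0,0,-10],0.075],[[0,0,0],[0,0,-10],0.075],[[0,0,0],[0,0,-10],0.075],[[0,0,0],[0,0,-10],0.075],[[0,0,0],[0,0,-10],0.075],[[0,0,0],[0,0,-10],0.075]]'
python3 - <<'E'
from plan import *
show(0);p,r,o=state();print(r.as_matrix().round(2))
E
```

```text
clock: 2.35
position: [0.5186, 0.0418, 0.3309]
ee_rot: [3.122, 0.348, 0.001]
force: [0.1, -0.9, -0.3]
width: 0.815
clock: 3.6
position: [0.5485, 0.0861, 0.3307]
ee_rot: [1.954, 2.46, -0.0]
force: [-0.6, 0.8, 0.0]
width: 0.816
t 3.6 loc [-106.7   31.7  330.7] phi 65.2 F [-0.6  0.8  0. ] w 0.816 tilt 0.01 q7 -0.3
[[-0.23  0.97 -0.  ]
 [ 0.97  0.23 -0.  ]
 [-0.   -0.   -1.  ]]
```

```bash
python3 -m pendant '[[[0,0,0.02],[0,0,-10],0.075],[[0,0,0.04],[0,0,-9.7],0.075],[[0,0,0.02],[0,0,0],0.075],[[0,0,0],[0,0,0],0.075]]'
python3 - <<'E'
from plan import *
show(0)
for n in('side','top'):
    im,d=arm.get_image(n); np.savez(f'{n}1.npz',im=im,d=d)
    p,r,o=state();q=pix(n,p[None])[0];u0,v0=int(q[0]-80),int(q[1]-75)
    c=cv2.resize(im[v0:v0+150,u0:u0+160],None,fx=4,fy=4,interpolation=cv2.INTER_CUBIC)
    def mark(w,col):
        k=((pix(n,w[None])[0]-[u0,v0]+.5)*4).astype(int);cv2.drawMarker(c,tuple(map(int,k)),col,0,12,1)
    y=r.as_matrix()[:,1]
    mark(p+y*.047,(255,0,0));mark(p-y*.047,(0,255,0));mark(wpos((-91,66,207)),(0,0,255))
    cv2.imwrite(f'pics/{n}1.png',c[...,::-1])
E
```

```text
clock: 4.1
position: [0.5477, 0.0856, 0.2494]
ee_rot: [-1.512, -2.752, 0.003]
force: [0.2, 0.4, 0.5]
width: 0.821
t 4.1 loc [-107.3   31.1  249.4] phi 45.8 F [0.2 0.4 0.5] w 0.821 tilt 0.17 q7 -0.04
```

View pics/side1.png

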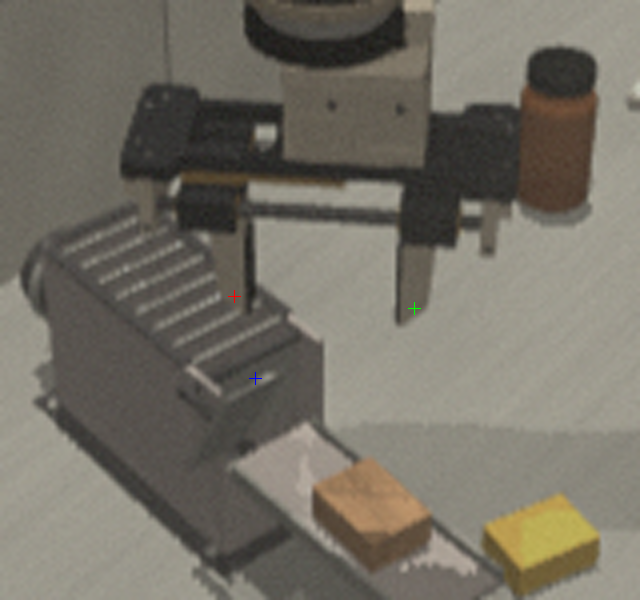

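View pics/top1.png

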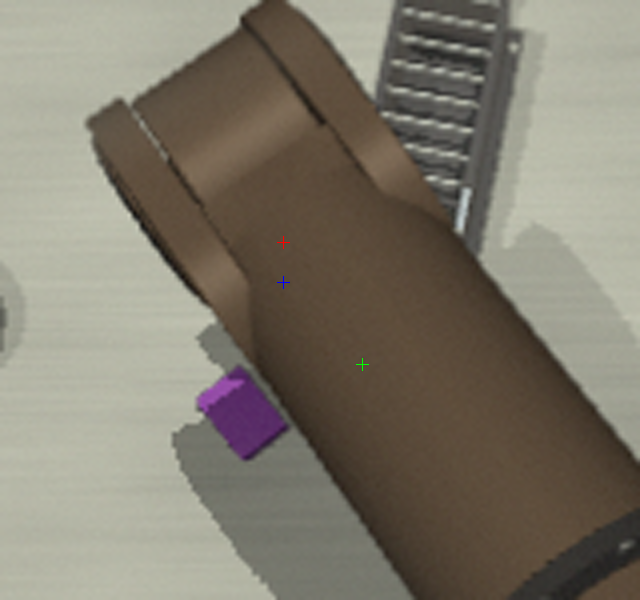

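Run:
```python
from plan import *
p,r,o=state()
path(p,r,[(-108,34,200,45,2),(-114,34,160,45,3),(-123,34,115,45,3)],0)
```

```text
[[0.0012,0.0001,0.0257],[0.02,0.00,-0.40],w]
[[0.0012,0.0001,0.0257],[0.02,0.00,-0.40],w]
--
[[0.0014,-0.0014,0.0133],[0.00,0.00,0.00],w]
[[0.0014,-0.0014,0.0133],[0.00,0.00,0.00],w]
[[0.0014,-0.0014,0.0133],[0.00,0.00,0.00],w]
--
[[0.0021,-0.0021,0.0150],[0.00,0.00,0.00],w]
[[0.0021,-0.0021,0.0150],[0.00,0.00,0.00],w]
[[0.0021,-0.0021,0.0150],[0.00,0.00,0.00],w]
--
```

```bash
python3 -m pendant '[[[0.001,0,0.026],[0,0,-0.4],0.088],[[0.001,0,0.024],[0,0,-0.4],0.088],[[0,0,0],[0,0,0],0.088]]'; python3 -c "
from plan import *
show(0)"
python3 -m pendant '[[[0.0014,-0.0014,0.013],[0,0,0],0.088],[[0.0014,-0.0014,0.013],[0,0,0],0.088]]';python3 -c "
from plan import *
show(0)"
```

```text
clock: 4.58
position: [0.5471, 0.0878, 0.2006]
ee_rot: [-1.493, -2.764, 0.001]
force: [0.0, -0.3, -0.4]
width: 0.957
t 4.575 loc [-108.4   33.1  200.6] phi 45.0 F [ 0.  -0.3 -0.4] w 0.957 tilt 0.07 q7 -0.08
clock: 4.82
position: [0.5442, 0.089, 0.175]
ee_rot: [1.493, 2.762, 0.002]
force: [-0.9, 0.0, -0.1]
width: 0.961
t 4.825 loc [-111.5   33.7  175. ] phi 45.0 F [-0.9  0.  -0.1] w 0.961 tilt 0.12 q7 -0.1
```

```bash
cat > snap.py <<'E'
from plan import *
import sys
k=sys.argv[1];show(0)
n='side';im,d=arm.get_image(n);np.savez(f'{n}{k}.npz',im=im,d=d)
c=cv2.resize(im[150:310,180:350],None,fx=3.7,fy=3.7,interpolation=cv2.INTER_CUBIC)
cv2.imwrite(f'pics/{n}{k}.png',c[...,::-1])
E
python3 snap.py 2
```

```text
t 4.825 loc [-111.5   33.7  175. ] phi 45.0 F [-0.9  0.  -0.1] w 0.961 tilt 0.12 q7 -0.1
```

View pics/side2.png

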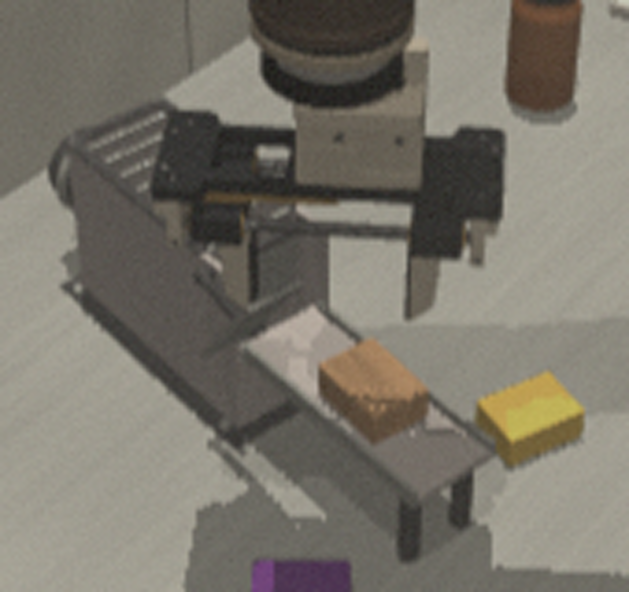

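The plate, now visible near (255,320), has started to tilt under the left finger. The pusher finger at (415,310) is still high and behind the block. I'll carry on down.

```bash
python3 -m pendant '[[[0.002,-0.002,0.015],[0,0,0],0.088],[[0.002,-0.002,0.015],[0,0,0],0.088],[[0.002,-0.002,0.015],[0,0,0],0.088],[[0.002,-0.002,0.012],[0,0,0],0.088],[[0,0,0],[0,0,0],0.088]]'; python3 snap.py 3
```

```text
clock: 5.5
position: [0.5317, 0.0909, 0.1167]
ee_rot: [-1.492, -2.763, 0.002]
force: [0.0, -1.1, 0.8]
width: 0.959
t 5.5 loc [-124.2   33.   116.7] phi 45.0 F [ 0.  -1.1  0.8] w 0.959 tilt 0.11 q7 -0.17
```

View pics/side3.png

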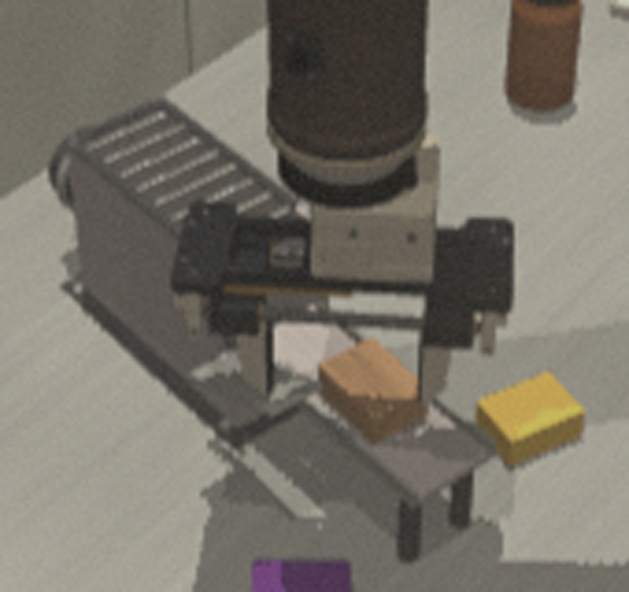

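```bash
python3 -m pendant '[[[0,0,0.010],[0,0,0],0.088],[[0,0,0.010],[0,0,0],0.088],[[0,0,0.006],[0,0,0],0.088],[[0,0,0.004],[0,0,0],0.088],[[0,0,0],[0,0,0],0.088]]'; python3 snap.py 4
```

```text
clock: 6.18
position: [0.5321, 0.0911, 0.0874]
ee_rot: [-1.492, -2.764, 0.001]
force: [0.9, -1.0, 2.1]
width: 0.961
t 6.175 loc [-123.8   33.3   87.4] phi 45.0 F [ 0.9 -1.   2.1] w 0.961 tilt 0.05 q7 -0.21
```

View pics/side4.png

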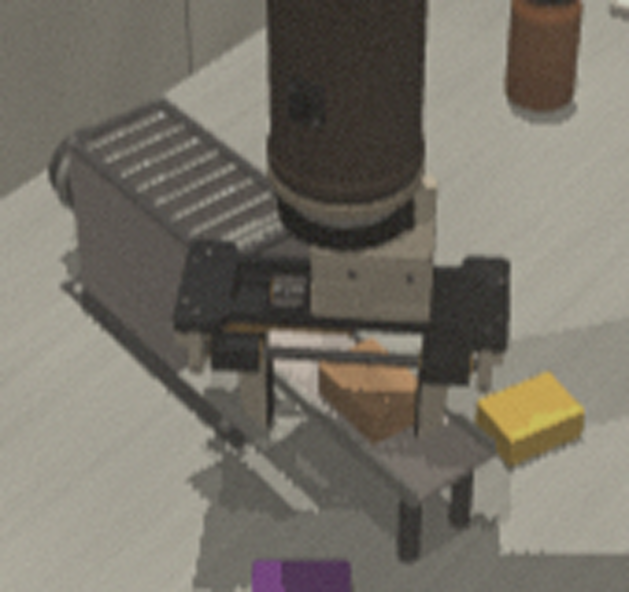

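```bash
for i in 1; do python3 -m pendant '[[[0,0,0.003],[0,0,0],0.088],[[0,0,0.0015],[0,0,0],0.088],[[0,0,0],[0,0,0],0.088],[[0,0,0],[0,0,0],0.088]]'; done; python3 -c "
from plan import *
show(0)"
```

```text
clock: 6.72
position: [0.5326, 0.0911, 0.0833]
ee_rot: [1.493, 2.764, 0.0]
force: [1.7, -1.6, 2.9]
width: 0.958
t 6.725 loc [-123.3   33.4   83.3] phi 45.0 F [ 1.7 -1.6  2.9] w 0.958 tilt 0.01 q7 -0.21
```

Run:
```python
from plan import *
p,r,o=state()
path(p,r,[(-103,34.5,82.5,30,5),(-83,35,82.5,15,5)],0)
```

```text
[[-0.0027,0.0030,0.0002],[0.00,0.00,-3.00],w]
[[-0.0029,0.0029,0.0002],[0.00,0.00,-3.00],w]
[[-0.0030,0.0027,0.0002],[0.00,0.00,-3.00],w]
[[-0.0031,0.0026,0.0002],[0.00,0.00,-3.00],w]
[[-0.0033,0.0024,0.0002],[0.00,0.00,-3.00],w]
--
[[-0.0034,0.0021,0.0000],[0.00,0.00,-3.00],w]
[[-0.0035,0.0019,0.0000],[0.00,0.00,-3.00],w]
[[-0.0036,0.0017,0.0000],[0.00,0.00,-3.00],w]
[[-0.0037,0.0015,0.0000],[0.00,0.00,-3.00],w]
[[-0.0038,0.0013,0.0000],[0.00,0.00,-3.00],w]
--
```

```bash
python3 -m pendant '[[[-0.0027,0.003,0.0004],[0,0,-3],0.088],[[-0.0029,0.0029,0.0003],[0,0,-3],0.087],[[-0.003,0.0027,0.0002],[0,0,-3],0.086],[[-0.0031,0.0026,0.0002],[0,0,-3],0.085],[[-0.0033,0.0024,0],[0,0,-3],0.084]]'; python3 snap.py 5
```

```text
clock: 7.35
position: [0.5512, 0.0878, 0.0816]
ee_rot: [-1.115, -2.935, 0.003]
force: [-1.2, -0.4, 2.0]
width: 0.921
t 7.35 loc [-104.4   34.    81.6] phi 29.9 F [-1.2 -0.4  2. ] w 0.921 tilt 0.16 q7 0.03
```

View pics/side5.png

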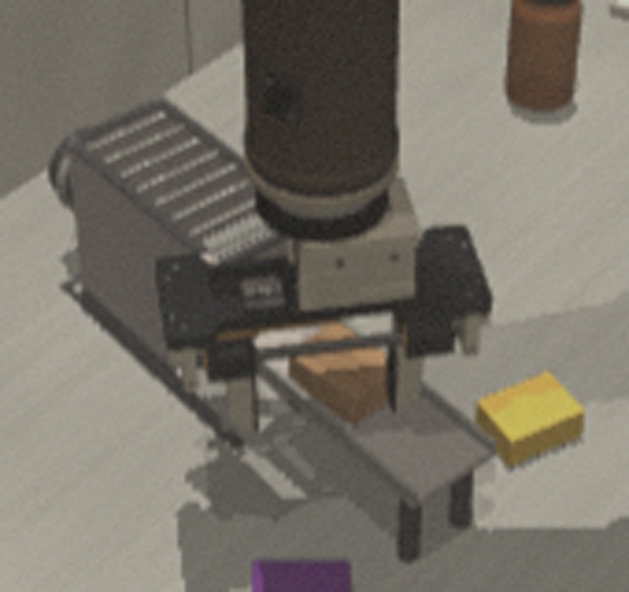

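The block has moved with the pusher finger at about (400,410), and the plate is still held near (240,430).

```bash
python3 -m pendant '[[[-0.0034,0.0021,-0.0003],[0,0,-3],0.083],[[-0.0036,0.0019,-0.0002],[0,0,-3],0.082],[[-0.0037,0.0017,0],[0,0,-3],0.081],[[-0.0038,0.0015,0],[0,0,-3],0.080],[[-0.0039,0.0014,0],[0,0,-3],0.079]]'; python3 snap.py 6
python3 - <<'E'
from plan import *
p,r,o=state()
path(p,r,[(-63,35.5,82.5,0,5),(-43,36,82.7,-15,5)],0)
E
```

```text
clock: 8.02
position: [0.5714, 0.0842, 0.0822]
ee_rot: [-0.724, -3.055, 0.002]
force: [-1.1, -1.6, 1.7]
width: 0.859
t 8.025 loc [-83.9  34.6  82.2] phi 14.9 F [-1.1 -1.6  1.7] w 0.859 tilt 0.13 q7 0.27
[[-0.0039,0.0012,-0.0001],[-0.01,-0.02,-2.96],w]
[[-0.0039,0.0010,-0.0001],[-0.01,-0.02,-2.96],w]
[[-0.0040,0.0008,-0.0001],[-0.01,-0.02,-2.96],w]
[[-0.0040,0.0006,-0.0001],[-0.01,-0.02,-2.96],w]
[[-0.0040,0.0004,-0.0001],[-0.01,-0.02,-2.96],w]
--
[[-0.0040,0.0001,-0.0000],[0.00,0.00,-3.00],w]
[[-0.0040,-0.0001,-0.0000],[0.00,0.00,-3.00],w]
[[-0.0040,-0.0003,-0.0000],[0.00,0.00,-3.00],w]
[[-0.0040,-0.0005,-0.0000],[0.00,0.00,-3.00],w]
[[-0.0039,-0.0007,-0.0000],[0.00,0.00,-3.00],w]
--
```

View pics/side6.png

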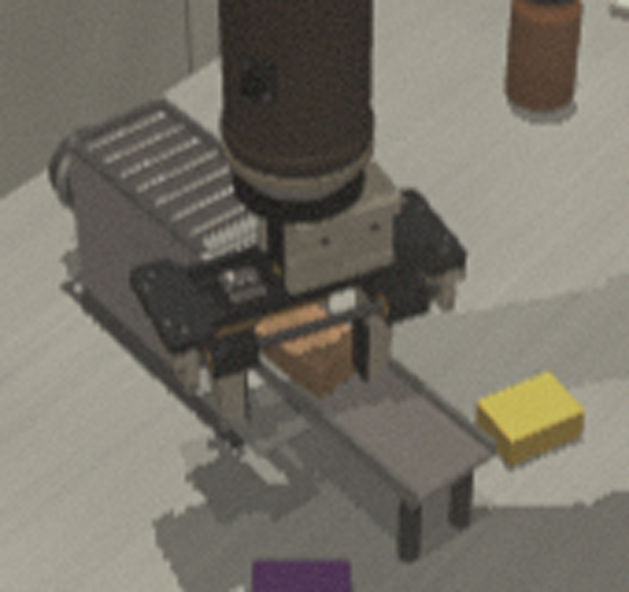

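```bash
python3 -m pendant '[[[-0.0039,0.0012,0],[0,0,-3],0.078],[[-0.0039,0.001,0],[0,0,-3],0.077],[[-0.004,0.0008,0],[0,0,-3],0.076],[[-0.004,0.0006,0],[0,0,-3],0.075],[[-0.004,0.0004,0],[0,0,-3],0.074]]'; python3 snap.py 7
```

```text
clock: 8.7
position: [0.5915, 0.0811, 0.0823]
ee_rot: [-0.32, -3.123, 0.001]
force: [-2.7, -0.7, 2.2]
width: 0.808
t 8.7 loc [-63.6  35.6  82.3] phi -0.1 F [-2.7 -0.7  2.2] w 0.808 tilt 0.11 q7 0.52
```

View pics/side7.png

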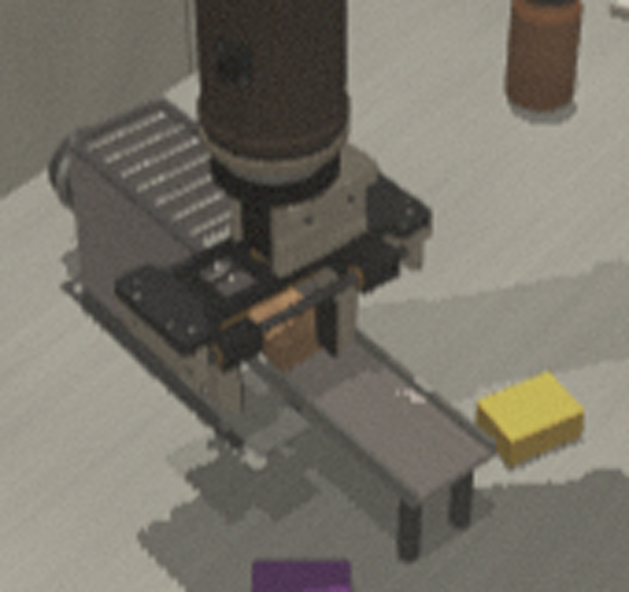

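```bash
python3 -m pendant '[[[-0.004,0.0002,0],[0,0,-3],0.073],[[-0.004,0,0],[0,0,-3],0.072],[[-0.004,-0.0002,0],[0,0,-3],0.071],[[-0.004,-0.0005,0],[0,0,-3],0.070],[[-0.004,-0.0007,0],[0,0,-3],0.070]]'; python3 snap.py 8
```

```text
clock: 9.38
position: [0.6116, 0.0782, 0.0824]
ee_rot: [0.09, -3.139, -0.0]
force: [-1.6, 1.2, 1.8]
width: 0.762
t 9.375 loc [-43.3  36.8  82.4] phi -15.0 F [-1.6  1.2  1.8] w 0.762 tilt 0.07 q7 0.78
```

View pics/side8.png

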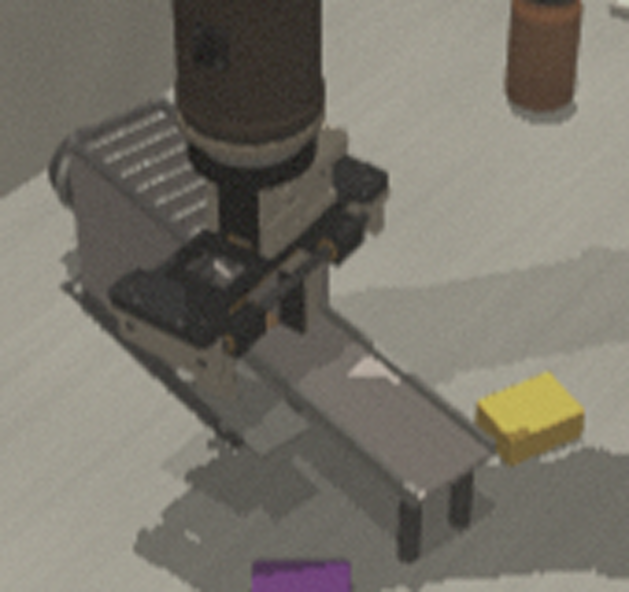

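```bash
python3 -m pendant '[[[-0.0039,-0.001,-0.0002],[0,0,0],0.070],[[-0.0039,-0.001,-0.0002],[0,0,0],0.070],[[-0.0029,-0.0008,-0.0001],[0,0,0],0.070],[[0,0,0],[0,0,0],0.070]]'; python3 snap.py 9
python3 - <<'E'
from plan import *
im,d=arm.get_image('top');c=cv2.resize(im[110:270,210:330],None,fx=3.7,fy=3.7,interpolation=cv2.INTER_CUBIC);cv2.imwrite('pics/top9.png',c[...,::-1])
E
```

```text
clock: 9.93
position: [0.6236, 0.0756, 0.0833]
ee_rot: [-0.088, 3.14, 0.0]
force: [-1.1, -0.3, 3.8]
width: 0.766
t 9.925 loc [-31.   36.7  83.3] phi -15.0 F [-1.1 -0.3  3.8] w 0.766 tilt 0.02 q7 0.79
```

View pics/side9.png

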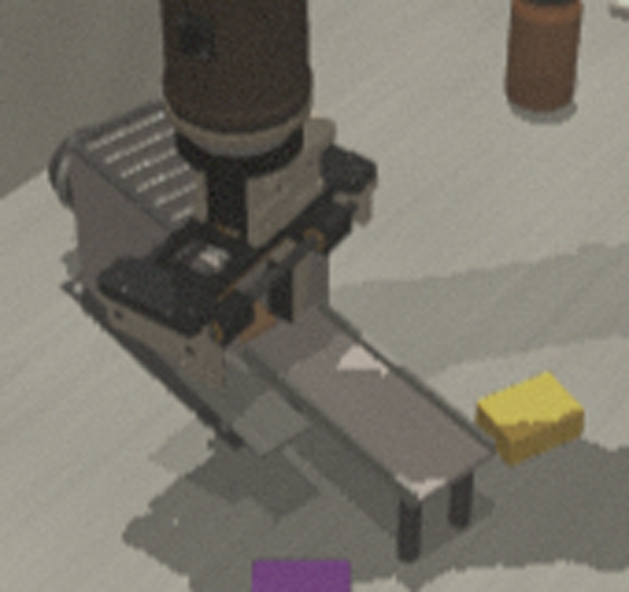

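View pics/top9.png

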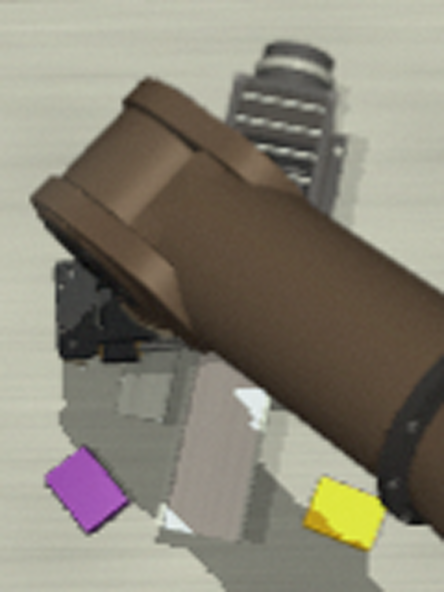

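Run:
```python
from plan import *
z=np.load('side9.npz');im,d=z['im'],z['d']
V,U=np.mgrid[0:420,0:560];W=world('side',U,V,d)
hsv=cv2.cvtColor(im,cv2.COLOR_RGB2HSV)
m=(U>235)&(U<275)&(V>215)&(V<250)&(hsv[...,1]>75)
for u,v in zip(U[m],V[m]): print((u,v),loc(W[v,u]).round(0),im[v,u])
c=cv2.resize(im[205:265,215:285],None,fx=9,fy=9,interpolation=cv2.INTER_NEAREST)
cv2.imwrite('pics/z9.png',c[...,::-1])
```

```text
(np.int64(266), np.int64(216)) [-53.  -5. 159.] [80 68 49]
(np.int64(266), np.int64(217)) [-50.  -8. 153.] [72 61 45]
(np.int64(250), np.int64(220)) [-62.  48. 182.] [70 62 49]
(np.int64(243), np.int64(226)) [-67.  71. 180.] [68 60 46]
(np.int64(242), np.int64(227)) [-69.  75. 181.] [70 63 47]
(np.int64(243), np.int64(227)) [-63.  69. 173.] [81 68 55]
(np.int64(241), np.int64(228)) [-66.  76. 176.] [67 58 47]
(np.int64(242), np.int64(228)) [-61.  70. 169.] [67 56 42]
(np.int64(239), np.int64(229)) [-71.  85. 182.] [54 49 38]
(np.int64(241), np.int64(229)) [-64.  75. 172.] [63 53 42]
(np.int64(249), np.int64(232)) [16. -6. 62.] [100  81  62]
(np.int64(250), np.int64(232)) [ 54. -37.  18.] [96 82 67]
(np.int64(249), np.int64(233)) [ 9. -0. 66.] [103  84  62]
(np.int64(250), np.int64(233)) [10. -4. 63.] [101  81  63]
(np.int64(251), np.int64(233)) [ 9. -6. 63.] [92 77 63]
(np.int64(249), np.int64(234)) [ 8.  0. 64.] [101  81  64]
(np.int64(250), np.int64(234)) [ 5. -1. 65.] [104  83  64]
(np.int64(251), np.int64(234)) [ 4. -3. 65.] [105  84  64]
(np.int64(252), np.int64(234)) [ 2. -5. 6
[... 1856 characters left out ...]
.] [94 78 61]
(np.int64(250), np.int64(239)) [-7.  9. 62.] [96 79 67]
(np.int64(238), np.int64(240)) [-78.  94. 159.] [70 61 48]
(np.int64(239), np.int64(240)) [-81.  93. 162.] [89 71 48]
(np.int64(245), np.int64(240)) [-3. 21. 64.] [90 74 58]
(np.int64(246), np.int64(240)) [-3. 19. 62.] [104  84  65]
(np.int64(247), np.int64(240)) [-6. 18. 64.] [95 80 62]
(np.int64(248), np.int64(240)) [-4. 13. 59.] [93 76 62]
(np.int64(249), np.int64(240)) [-5. 11. 59.] [91 78 62]
(np.int64(238), np.int64(241)) [-79.  95. 158.] [73 66 49]
(np.int64(239), np.int64(241)) [-82.  94. 160.] [80 66 50]
(np.int64(245), np.int64(241)) [-1. 20. 58.] [96 78 62]
(np.int64(246), np.int64(241)) [-5. 20. 61.] [96 81 63]
```

View pics/z9.png

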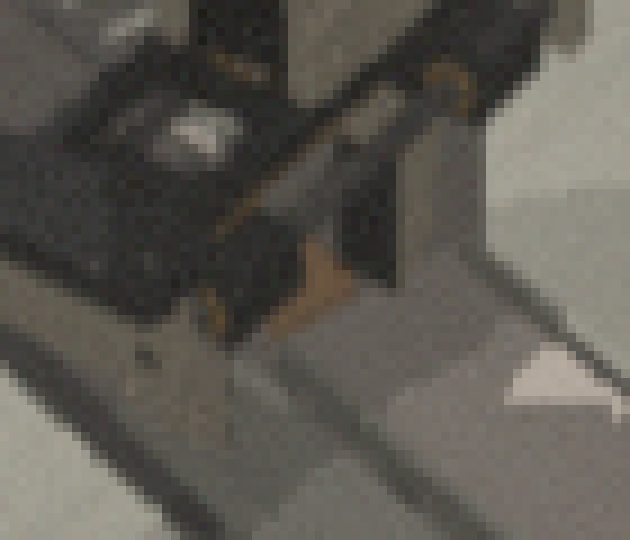

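The visible wood at crop pixel (310,290) lies at x≈-7..16 mm and z≈58–65 mm. That is past the sill and below shelf level, so the block has gone over and seems to be standing on end. I'll slide back with the flap still held and look.

```bash
python3 -m pendant '[[[0.0097,0.0026,0],[0,0,0],0.070],[[0.0097,0.0026,0],[0,0,0],0.070],[[0.0097,0.0026,0],[0,0,0],0.070],[[0.0097,0.0026,0],[0,0,0],0.070],[[0,0,0],[0,0,0],0.070]]'; python3 snap.py 10;  python3 - <<'E'
from plan import *
z=np.load('side10.npz');im,d=z['im'],z['d']
V,U=np.mgrid[0:420,0:560];W=world('side',U,V,d);c,s=np.cos(a0),np.sin(a0)
L=(W-[x0,y0,0])@np.array([[c,-s,0],[s,c,0],[0,0,1]])*1000
m=(abs(L[...,1])<34)&(L[...,0]>-14)&(L[...,0]<165)&(L[...,2]<100)&(U>220)&(U<290)
print(m.sum());P=L[m];print(np.percentile(P,[2,25,50,75,98],axis=0).round(0))
c=cv2.resize(im[195:265,215:295],None,fx=8,fy=8,interpolation=cv2.INTER_NEAREST)
cv2.imwrite('pics/z10.png',c[...,::-1])
E
```

```text
clock: 10.65
position: [0.5834, 0.0841, 0.0833]
ee_rot: [-0.09, 3.14, 0.0]
force: [0.3, 0.6, 1.7]
width: 0.763
t 10.65 loc [-72.1  36.9  83.3] phi -15.0 F [0.3 0.6 1.7] w 0.763 tilt 0.01 q7 0.74
95
[[  0. -34.  15.]
 [ 58. -34.  47.]
 [117. -33.  63.]
 [161. -28.  81.]
 [165.   2.  99.]]
```

View pics/z10.png

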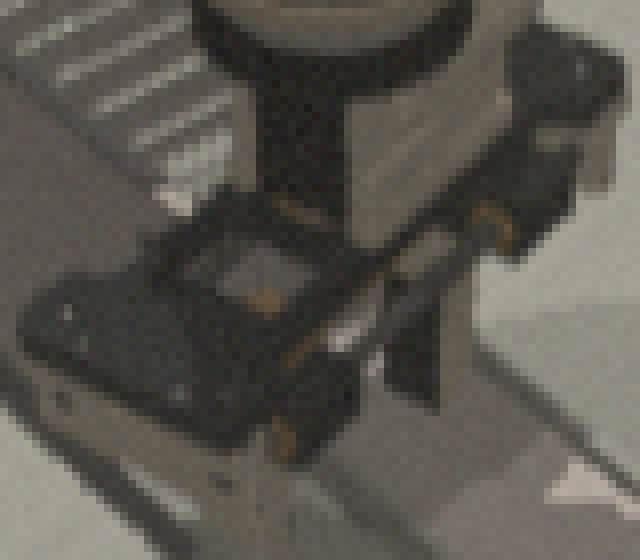

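Run:
```python
from plan import *
z=np.load('side10.npz');im,d=z['im'],z['d']
W=world('side',*np.meshgrid(np.arange(560),np.arange(420)),d)
for v in range(227,236):
  print([ (u,loc(W[v,u]).round(0).astype(int).tolist(),im[v,u].tolist()) for u in range(244,252,2)])
```

```text
[(244, [-54, 59, 162], [61, 57, 56]), (246, [68, -35, 27], [86, 83, 80]), (248, [59, -35, 33], [88, 84, 78]), (250, [49, -34, 40], [73, 69, 64])]
[(244, [-53, 59, 158], [76, 74, 70]), (246, [70, -36, 22], [83, 78, 73]), (248, [57, -33, 31], [88, 82, 79]), (250, [51, -35, 35], [82, 79, 73])]
[(244, [78, -35, 13], [92, 84, 81]), (246, [67, -34, 21], [89, 85, 78]), (248, [61, -36, 24], [87, 82, 75]), (250, [49, -33, 34], [85, 81, 76])]
[(244, [79, -36, 8], [88, 80, 74]), (246, [72, -37, 13], [87, 82, 76]), (248, [58, -34, 23], [92, 83, 72]), (250, [50, -34, 29], [83, 79, 75])]
[(244, [78, -35, 6], [84, 79, 74]), (246, [66, -33, 15], [96, 86, 78]), (248, [20, -6, 62], [102, 85, 69]), (250, [52, -36, 23], [84, 77, 70])]
[(244, [75, -32, 6], [64, 60, 59]), (246, [19, 1, 63], [92, 76, 58]), (248, [17, -4, 62], [104, 82, 63]), (250, [51, -35, 20], [81, 70, 60])]
[(244, [-79, 78, 172], [45, 47, 42]), (246, [15, 4, 65], [74, 62, 52]), (248, [13, -1, 63], [97, 79, 58]), (250, [-103, 80, 190], [67, 59, 52])]
[(244, [-82, 80, 172], [46, 47, 45]), (246, [-83, 76, 171], [51, 49, 46]), (248, [11, 1, 62], [74, 63, 52]), (250, [-105, 81, 189], [47, 42, 41])]
[(244, [-85, 82, 173], [46, 43, 39]), (246, [-87, 79, 172], [47, 50, 46]), (248, [-105, 87, 189], [49, 48, 48]), (250, [-108, 83, 190], [44, 42, 38])]
```

The block stands on its end just past the sill, with its top at about 64 mm. That is under the sill (70) and under the shut flap's edge (74), so I can let go. I'll lift gently so the plate follows the finger.

```bash
python3 -m pendant '[[[-0.001,0,-0.006],[0,0,0],0.070],[[-0.001,0,-0.012],[0,0,0],0.070],[[-0.001,0,-0.015],[0,0,0],0.070],[[-0.001,0,-0.015],[0,0,0],0.070],[[-0.001,0,-0.015],[0,0,0],0.070],[[-0.001,0,-0.015],[0,0,0],0.070],[[-0.001,0,-0.015],[0,0,0],0.070],[[-0.001,0,-0.015],[0,0,0],0.070],[[0,0,-0.015],[0,0,0],0.070],[[0,0,-0.015],[0,0,0],0.070]]'
python3 -m pendant '[[[0,0,-0.03],[0,0,0],0.070],[[0,0,-0.04],[0,0,0],0.070],[[0,0,-0.04],[0,0,0],0.070],[[0.05,0,0],[0,0,0],0.070],[[0.05,0,0],[0,0,0],0.070],[[0.05,0,0],[0,0,0],0.070],[[0.0,0,0],[0,0,0],0.070]]'
python3 snap.py 11;python3 - <<'E'
from plan import *
im,d=arm.get_image('top');np.savez('top11.npz',im=im,d=d);c=cv2.resize(im[110:270,210:330],None,fx=3.7,fy=3.7,interpolation=cv2.INTER_CUBIC);cv2.imwrite('pics/top11.png',c[...,::-1]);cv2.imwrite('pics/top11f.png',im[...,::-1])
E
```

```text
clock: 11.95
position: [0.5916, 0.0844, 0.222]
ee_rot: [0.09, -3.14, 0.0]
force: [0.1, 0.4, -0.3]
width: 0.763
clock: 12.82
position: [0.4389, 0.076, 0.3317]
ee_rot: [-0.091, 3.14, -0.007]
force: [0.5, 0.0, -0.3]
width: 0.765
t 12.825 loc [-211.9   -0.5  331.7] phi -15.1 F [ 0.5  0.  -0.3] w 0.765 tilt 0.27 q7 1.09
```

View pics/side11.png

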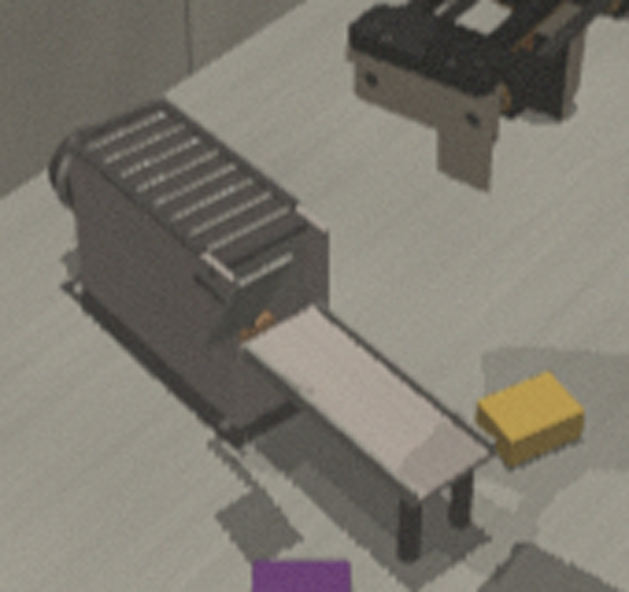

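View pics/top11f.png

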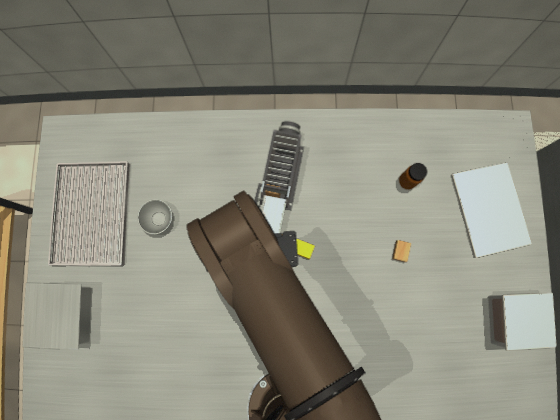

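Run:
```python
from plan import *
c,s=np.cos(a0),np.sin(a0);V,U=np.mgrid[0:420,0:560]
for n,k in(('side','11'),('top','11')):
    z=np.load(f'{n}{k}.npz');im,d=z['im'],z['d'];W=world(n,U,V,d)
    L=(W-[x0,y0,0])@np.array([[c,-s,0],[s,c,0],[0,0,1]])*1000
    m=(L[...,0]>-150)&(L[...,0]<-30)&(L[...,1]>35)&(L[...,1]<100)&(L[...,2]>140)&(L[...,2]<230)
    print(n,'lever',m.sum(),np.percentile(L[m],[3,50,97],axis=0).round(0).tolist())
    hsv=cv2.cvtColor(im,cv2.COLOR_RGB2HSV)
    m=(abs(L[...,1])<36)&(L[...,0]>-20)&(L[...,0]<100)&(L[...,2]<100)&(hsv[...,1]>70)
    P=L[m];print('block',m.sum(),np.percentile(P,[3,25,50,75,97],axis=0).round(0).tolist() if m.sum() else '')
im=np.load('top11.npz')['im'];cv2.imwrite('pics/t11.png',cv2.resize(im[160:225,240:320],None,fx=8,fy=8,interpolation=cv2.INTER_CUBIC)[...,::-1])
```

```text
side lever 188 [[-94.0, 50.0, 143.0], [-82.0, 71.0, 179.0], [-64.0, 88.0, 205.0]]
block 28 [[-7.0, -5.0, 59.0], [-5.0, 1.0, 62.0], [-4.0, 4.0, 64.0], [-1.0, 14.0, 65.0], [3.0, 22.0, 67.0]]
top lever 1 [[-87.0, 79.0, 204.0], [-87.0, 79.0, 204.0], [-87.0, 79.0, 204.0]]
block 82 [[-4.0, -9.0, 22.0], [-3.0, 1.0, 38.0], [-3.0, 13.0, 60.0], [-0.0, 25.0, 66.0], [22.0, 34.0, 70.0]]
```

View pics/t11.png

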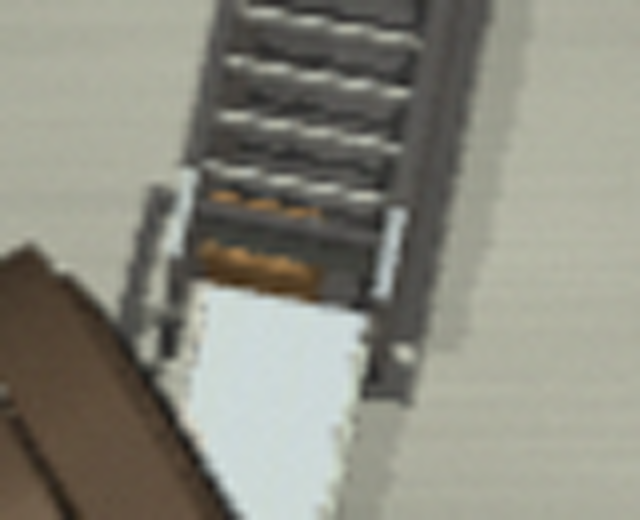

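The lever reading matches the start, so the flap is shut. The block is inside the hopper, and the jar, bowl, spare, purple and yellow pieces are where they were. I'm handing in.

```bash
python3 -c "
from cell import arm
print(arm.sign_off(), arm.observe()['clock'])"
```

```text
the job is handed in; nothing more can be done
the job is handed in; nothing more can be done
```

The block is in the hopper and the flap has sprung shut; I handed the job in shortly after 12.8 s on the robot's clock. I pressed the lever plate down with the left fingertip until the flap was open, about 1.1 rad by the plate's height. I held it there while the right fingertip pushed the block along the shelf and over the sill. Then I slid back with the flap still held, and lifted slowly so it closed.

**Last checks:**
- **Flap:** the lever's depth points match the picture taken at the start, so the flap is shut.
- **Shelf and robot:** the shelf is empty and the robot is clear of everything. The wrist force stayed at about 4 N or less in every reading I took.
- **Other things:** the jar, bowl, spare and yellow block looked unmoved by eye. The purple block was hidden by the arm in the last top view and only partly visible in the side view, but looked unmoved there.

**Block standing on end:** the block did not land flat. It stands upright just past the sill, at x about -7 to 20 mm, with its top at about 65 mm. That is below both the sill (70 mm) and the flap's lower edge (74 mm). I left it there because reaching it would have brought the gripper's body against the hopper wall.

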